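# Unscrew the red drain plug of a cleaning tank

### The job

The small cleaning tank on the bench has two drain plugs in its front, one with a red ball on its lever and one with a blue ball. Unscrew the red one anticlockwise by its lever until the thread lets go, draw it straight out of its port and lay it in the white tray. Leave the blue plug screwed in.

Things in the scene. Friction and masses are not known exactly. Their poses are not given: they have to be found in the camera images.
- red_plug: Steel plug, 150 g, RED 22 mm ball on a lever, in either port. Origin: ball centre. Start: x into the port, z up. Plug axis along x at y +35, z -42 mm: lever leans 40 deg right seen from robot. Anticlockwise (ball over the top to the left) about 80 deg frees it, lever then 40 deg left, stop 6 deg on. Grip the ball from above, fingers before and behind it, gripper upright: lever pivots between them.
- blue_plug: Same plug, BLUE ball, other port; leave it. Both plugs: ball 55 mm from plug axis, lever 9 mm thick; neck 16 mm thick; flange 41 mm wide seated on the port 30 mm beyond the ball (+x); nose 14 mm long with two thread lugs 34 mm across. Held by the ball, a free plug hangs with its lowest point 76 mm below the ball centre and topples when let go.
- tank: Steel tank, fixed, 124 x 234 x 103 mm, lid handle to 116 mm. Origin: centre of underside; front faces -x (robot). Brass port tubes 48 mm wide stand 35 mm out of the front; mouths at x -95, y +65 and -65, z 65 mm, axes along x. Coarse greased thread: lets go in the last 15 deg of the turn, needs a few N; plug may ride out 4 mm meanwhile. Then it draws out along -x, clear after 20 mm.
- tray: White open parts tray with dark mat, fixed: 130 (x) by 190 (y) mm outside, walls 4 mm thick, 24 mm high, inner floor 5 mm above the worktop. Origin: centre of the underside.

How it is judged (in metres and radians):
On the way, in this order (a step that is already met when the one before it is completed fails the run):
1. the red plug is turned past 50 degrees while still in its port (angle between the y axis of red_plug and the y axis of tank, either way round above 0.87 rad and x of red_plug in the frame of tank above -0.14 m), for 0.05 s.
2. the red plug is drawn clear of its port (x of red_plug in the frame of tank below -0.147 m), for 0.1 s.
At the end, for the whole second after the job is handed in: The red plug lies at rest in the tray: it rests on the tray, its ball's centre lies between the tray's outer sides and lower than 55 mm above the worktop. The blue plug is still screwed in, its ball within 12 mm of where it started (x of red_plug in the frame of tray between -0.065 and 0.065 m and y of red_plug in the frame of tray between -0.095 and 0.095 m and height (world z) of red_plug below 0.055 m and contact force between red_plug and tray above 0.3 N and linear speed of red_plug below 0.02 m/s and distance of blue_plug from where it was at the start of the episode below 0.012 m); the robot touches nothing.
It fails at once if the blue plug is turned or knocked (its ball moved by more than 20 mm) (distance of blue_plug from where it was at the start of the episode above 0.02 m).
It also fails if it takes over 42 s, if anything falls off the work surface, if the arm or the gripper's body presses on something with over 40 N, if the wrist force passes 120 N, or if a joint passes its speed limit or range.

### The arm

A 7-joint arm with a two-finger parallel gripper is mounted at the origin on a cart in front of the work surface, level with it; the furniture and walls round the work are solid. World frame = base frame: x ahead of the robot, y to its left, z up, the work surface at z = 0. Lengths are in mm, angles in rad, forces in N, time in s.
With the tool pointing down it reaches from about 400 to 850 mm from the base axis. Payload 4.4 kg.
Tool frame: the origin (TCP) lies at the very end of the fingers, on their centre line; the grasp point (between the pads) lies 19 mm behind it; z points along the fingers, y is the line along which they close (so a half turn about z gives the same grasp; the last joint's range is limited). The gripper opens to 94 mm and grips with 3 to 60 N. Pads are 16 mm wide; open, the fingers measure 119 mm over their backs; the gripper's body (75 mm by 177 mm) begins 78 mm behind the grasp point.
Start: joints at [1.077, 0.628, 0.038, 1.517, -0.027, 0.996, -0.02], TCP at [269.695, -591.424, 205.478] pointing down, gripper open.
Joint ranges: [-3.06, 3.06], [-0.37, 2.12], [-1.25, 1.32], [0.18, 2.47], [-1.1, 4.24], [0.23, 1.98], [-2.94, 2.94]. Speed limits (rad/s): [2.57, 2.57, 3.14, 3.14, 3.14, 3.14, 3.14].

### API

Orientations are given as [roll, pitch, yaw] about the fixed x, y, z axes, in that order (R = Rz(yaw) Ry(pitch) Rx(roll)).
In Python, from rig import r gives the robot as it stands.
- The arm moves only by the tool apply_moves, never from a script. Its arguments are lists of equal length, an entry for each row: "offset": the shift along the tool's x, y, z in mm, a list of three; "angular": the turn, a rotation vector about the tool's x, y, z in degrees, a list of three; "jaw": the gripper's target within -1 to 1 (shut at 1, half-way at 0, fully open at -1). A call has exactly 10 rows; each row is the pose to reach, as a shift and turn from the pose commanded when the call began, along the tool's axes at that moment; what a row does not reach only later rows make up. A row lasts 1/10 s, in which the tool goes at most 50 mm and 8.59 degrees, less where a joint would pass 70% of its speed; a pose out of reach is approached as far as the arm can. A call with a gripper value outside its range is refused whole. The fingers move at their own pace and stop on an object; "newtons" is the grip in N (left out, the last holds). Time passes only in rows, so rows that repeat a pose let the fingers close, or fill a call up. It gives the time, the measured TCP pose, the force, the opening and the grip force at its end, in the units of the state.
- r.state(): the state, without advancing time (a new reading comes with each control period).
- r.camera(name): name is "scene" or "top"; returns the picture (420x560x3 uint8, red, green, blue); there is no depth.
- r.camera_params(name): a dict with "camera_matrix" (3x3 intrinsics, pixels), "k1" (the pictures are not rectified: a ray, as slopes to the right and down, at radius r is drawn at 1 + k1 r^2 times it, then the intrinsics apply), "R" (3x3) and "t" (3): a world point X has camera coordinates R X + t. Camera axes: x right, y down, z forward; pixel columns grow to the right and rows downward; lengths in mm; the calibration is good to about 2 mm. A picture is of the moment at which its call begins. camera_params takes no time and is no camera call.
- r.hand_in(): hands the job in; it is judged then, once.
The state is a dict: "time": time; "qpos": joint angles; "joint_vel": joint speeds; "joint_torque": joint torques, N m; "position": TCP position; "orientation": TCP orientation; "contact_force": force on the tool from outside, world axes, zero at the start; "ft_torque": the same for the moment, N m; "finger_gap": finger opening in mm; "grip_force": force on a finger pad.
Only numpy, scipy, OpenCV 4.12 (cv2) and the standard library are available. Lean on these libraries where they do the work, as an engineer would, in place of code of your own. Each camera call takes 0.05 s, during which the arm holds its last target. There are 200 camera calls.

## Working session

There is one attempt and no reset: what is moved stays moved. The work goes in short steps, Python scripts to look and compute and a tool call to move; the robot and the scene stay as the last step left them, time stands still between calls to the robot, and variables do not carry over. Pictures are saved under pics/ and viewed, at most 10 in all, crops included, and the job is handed in when it is done.

Besides the shell and the picture viewer there is one more tool, called after ">>>" in YAML: its name, and indented under it one key for each argument. apply_moves: Moves the arm, as the interface text tells. Its arguments: {"type":"object","properties":{"offset":{"type":"array","items":{"type":"array","items":{"type":"number"}}},"angular":{"type":"array","items":{"type":"array","items":{"type":"number"}}},"jaw":{"type":"array","items":{"type":"number"}},"newtons":{"type":"number"}},"required":["offset","angular","jaw"]}

```bash
ls; mkdir -p pics
python3 - <<'E'
from rig import r
import cv2
for n in("scene","top"):
    cv2.imwrite(f"pics/{n}0.png",r.camera(n)[:,:,::-1]); p=r.camera_params(n); print(n,p)
print(r.state())
E
```

```text
pics
scene {'camera_matrix': array([[423.55196143,   0.        , 279.73291134],
       [  0.        , 423.55196143, 214.32035936],
       [  0.        ,   0.        ,   1.        ]]), 'k1': -0.11041996648785224, 'R': array([[-0.85947536, -0.51116825, -0.00302201],
       [-0.43977517,  0.74242321, -0.50537667],
       [ 0.26057612, -0.43302979, -0.86289355]]), 't': array([370.85565249, 443.93469671, 694.30775329])}
top {'camera_matrix': array([[393.30761465,   0.        , 275.58627982],
       [  0.        , 393.30761465, 215.14130295],
       [  0.        ,   0.        ,   1.        ]]), 'k1': -0.07118821111306559, 'R': array([[-3.37065199e-02, -9.99431512e-01,  7.23897650e-04],
       [-9.74449534e-01,  3.27030345e-02, -2.22212999e-01],
       [ 2.22063000e-01, -8.19542860e-03, -9.74997876e-01]]), 't': array([-174.1569412 ,  572.8313994 ,  799.45388564])}
{'time': 0.1, 'qpos': array([ 1.07720369,  0.62922952,  0.03847315,  1.51821022, -0.02699319,
        0.99632397, -0.02002861]), 'joint_vel': array([ 0.0003744 , -0.00332239, -0.00065544, -0.00270602, -0.00092614,
       -0.00242834,  0.00101322]), 'joint_torque': array([ 5.16270884e-03, -5.50795555e+01,  1.14833057e+00, -1.87119591e+01,
       -5.21038799e-02,  1.91810424e-02,  4.74363230e-05]), 'position': array([ 269.4334833 , -590.89486463,  204.68071944]), 'orientation': array([-3.13994071e+00,  3.65945181e-05,  4.27746099e-01]), 'contact_force': array([ 0.273944  , -0.79954779,  0.11008106]), 'ft_torque': array([-0.01036365, -0.01065629,  0.00790741]), 'grip_force': 0.0, 'finger_gap': 94.16046587982294}
```

View pics/scene0.png

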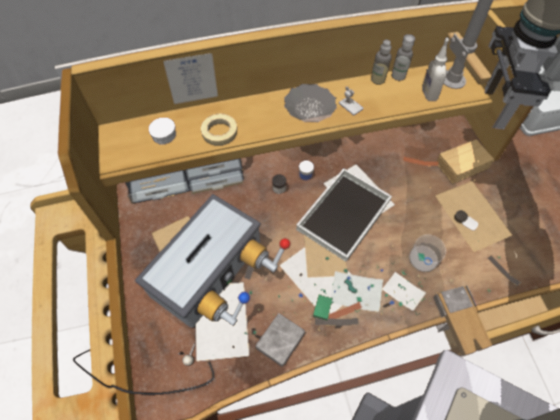

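View pics/top0.png

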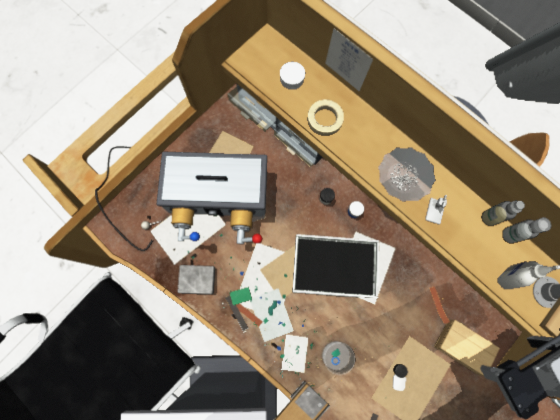

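Scene image: red ball (285,243), blue ball (244,297), tray centre near (345,213). Top image: red ball (257,239), blue ball (195,237), tray from (296,235) to (377,297). The red plug is in the right-hand port.

```bash
cat > h.py <<'E'
from rig import r
import cv2, numpy as np
def und(n,uv):
    p=r.camera_params(n); d=np.array([p['k1'],0,0,0.])
    return cv2.undistortPoints(np.float64(uv).reshape(-1,1,2),p['camera_matrix'],d).reshape(-1,2)
def tri(a,b):
    P=[np.c_[r.camera_params(n)['R'],r.camera_params(n)['t']] for n in("scene","top")]
    X=cv2.triangulatePoints(P[0],P[1],und("scene",a).T,und("top",b).T); return (X[:3]/X[3]).T
def onz(n,uv,z):
    p=r.camera_params(n); v=und(n,uv); D=np.c_[v,np.ones(len(v))]@p['R']; C=-p['R'].T@p['t']
    return C+D*((z-C[2])/D[:,2])[:,None]
def proj(n,X):
    p=r.camera_params(n); return cv2.projectPoints(np.float64(X).reshape(-1,1,3),cv2.Rodrigues(p['R'])[0],p['t'],p['camera_matrix'],np.array([p['k1'],0,0,0.]))[0].reshape(-1,2)
def ball(im,c,near=None):
    f=im.astype(int); R,G,B=f[...,0],f[...,1],f[...,2]
    m=((R>110)&(G<R*.35)&(B<R*.35)) if c=='r' else ((B>90)&(R<B*.4)&(G<B*.65))
    k,l,s,ce=cv2.connectedComponentsWithStats(m.astype(np.uint8))
    i=1+np.argmax(s[1:,4]); return ce[i],s[i,4]
E
python3 - <<'E'
from h import *
im={n:cv2.imread(f"pics/{n}0.png")[:,:,::-1] for n in("scene","top")}
X={}
for c in 'rb':
    q={n:ball(im[n],c) for n in im}; X[c]=tri(q['scene'][0],q['top'][0])[0]; print(c,q,X[c])
d=X['b']-X['r']; print("d",d,np.linalg.norm(d),"yaw",np.degrees(np.arctan2(-d[0],d[1])))
for n,(u,v) in {"top":(335,266),"scene":(345,213)}.items():
    g=im[n].max(2); m=(g<70).astype(np.uint8); k,l=cv2.connectedComponents(m)
    pts=np.argwhere(l==l[v,u])[:,::-1].astype(np.float32); print(n,len(pts)); 
    b=cv2.boxPoints(cv2.minAreaRect(pts)); print(b); w=onz(n,b,14); print(w,w.mean(0))
E
```

```text
r {'scene': (array([284.43636364, 243.03636364]), np.int32(55)), 'top': (array([256.59090909, 238.04545455]), np.int32(66))} [ 510.92239676 -152.0052602   102.32097451]
b {'scene': (array([243.38709677, 297.06451613]), np.int32(62)), 'top': (array([194.10909091, 236.        ]), np.int32(55))} [519.48119593 -22.06368374 101.95440304]
d [  8.55879917 129.94157646  -0.36657148] 130.2236564976521 yaw -3.7684301274843968
top 3832
[[294.80713 288.7005 ]
 [298.39087 238.52792]
 [375.49744 244.03552]
 [371.9137  294.2081 ]]
[[ 407.88413162 -231.06263185   14.        ]
 [ 521.2975908  -244.2727731    14.        ]
 [ 502.26500129 -421.29855678   14.        ]
 [ 389.17430805 -403.49226998   14.        ]] [ 455.15525794 -325.03155793   14.        ]
scene 2986
[[304.72    225.03998]
 [344.56003 171.91998]
 [383.44003 201.07999]
 [343.6     254.19998]]
[[ 516.95605161 -250.64108278   14.        ]
 [ 505.35592417 -424.08571688   14.        ]
 [ 392.84246626 -396.26050442   14.        ]
 [ 412.20412734 -231.0258727    14.        ]] [ 456.83964235 -325.50329419   14.        ]
```

```bash
cat >> h.py <<'E'
from scipy.spatial.transform import Rotation as Ro
def state():
    s=r.state(); print("t",s['time'],"p",s['position'].round(1),"rpy",np.degrees(s['orientation']).round(1),"F",s['contact_force'].round(1),"M",s['ft_torque'].round(2),"gap",round(s['finger_gap'],1),"grip",s['grip_force']); return s
def off(target,yaw=None,s=None,pos=None):
    s=s or r.state(); R=Ro.from_euler('xyz',s['orientation']); d=R.inv().apply(np.array(target)-(s['position'] if pos is None else pos))
    a=(R.inv()*Ro.from_euler('xyz',[180,0,yaw],degrees=True)).as_rotvec(degrees=True) if yaw is not None else None
    print("off",d.round(1),"ang",None if a is None else a.round(2))
E
python3 - <<'E'
from h import *
im={n:cv2.imread(f"pics/{n}0.png") for n in("scene","top")}
X0={'r':[511,-152,107],'b':[519.5,-22,107]}
for c in 'rb':
  q={}
  for n in im:
    o=proj(n,X0[c])[0]; u,v=o.round().astype(int); w=im[n][v-12:v+13,u-12:u+13].astype(float)
    B,G,R=w[...,0],w[...,1],w[...,2]
    s=(R-np.maximum(G,B)) if c=='r' else (B-R)
    m=np.clip((s-30)/60,0,1); m*=cv2.getGaussianKernel(25,5).dot(cv2.getGaussianKernel(25,5).T)>1e-4
    yy,xx=np.mgrid[v-12:v+13,u-12:u+13]; q[n]=[(m*xx).sum()/m.sum(),(m*yy).sum()/m.sum()]; print(c,n,q[n],m.sum(),"pred107",o)
  print(tri(q['scene'],q['top']),onz('top',[q['top']],107),onz('scene',[q['scene']],107))
big=[]
for n,(u,v) in {"scene":(250,260),"top":(225,215)}.items():
    big.append(cv2.resize(im[n][v-65:v+65,u-65:u+65],(400,400),interpolation=cv2.INTER_CUBIC))
cv2.imwrite("pics/crop0.png",np.hstack(big))
off([511,-152,205.5],86.2)
E
```

```text
r scene [np.float64(285.0163394386612), np.float64(242.64422190011857)] 126.48333333333335 pred107 [284.5099605  241.95629422]
r top [np.float64(257.1415508412582), np.float64(237.71159473299195)] 91.13333333333333 pred107 [256.46398832 237.54051242]
[[ 511.00470247 -153.25799041  102.26980916]] [[ 510.59679934 -153.38688454  107.        ]] [[ 509.44076471 -151.23505818  107.        ]]
b scene [np.float64(243.39787234042555), np.float64(297.1290135396519)] 86.16666666666666 pred107 [243.2138551  296.17457276]
b top [np.float64(194.0304172951232), np.float64(236.01156359979888)] 66.3 pred107 [193.57361016 235.50326017]
[[519.40147282 -21.9344161  102.08832451]] [[518.40298748 -22.96153218 107.        ]] [[518.25240277 -20.68009745 107.        ]]
off [ 4.019e+02 -2.991e+02 -3.000e-01] ang [-9.000e-02 -5.000e-02 -6.169e+01]
```

View pics/crop0.png

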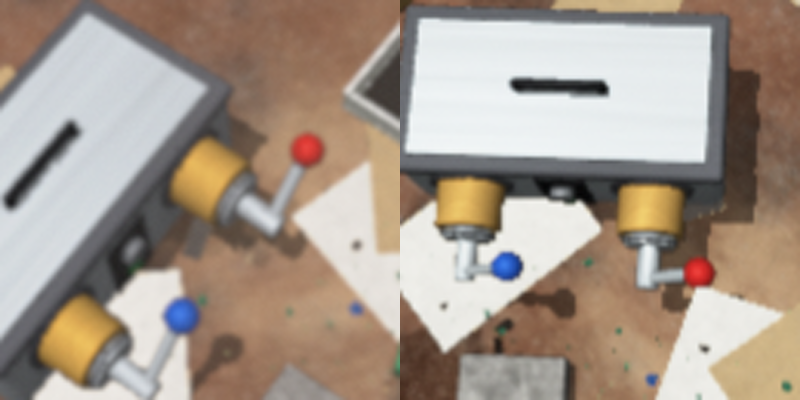

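The crop shows the red ball on a lever leaning right of the right-hand port (top crop 698,272) and the blue ball on the left one (507,266). Both views agree at z 107, so the red ball is at about (510, -152, 107) and the tank yaw is about -3.6°.

>>> apply_moves:
  offset:
    - [40,-30,0]
    - [80,-60,0]
    - [120,-90,0]
    - [160,-120,0]
    - [200,-150,5]
    - [240,-180,10]
    - [281,-210,15]
    - [321,-240,20]
    - [361,-270,25]
    - [401,-299.5,30]
  angular:
    - [0,0,-6]
    - [0,0,-12]
    - [0,0,-18]
    - [0,0,-24]
    - [0,0,-30]
    - [0,0,-36]
    - [0,0,-42]
    - [0,0,-49]
    - [0,0,-55.5]
    - [0,0,-61.9]
  jaw: [-0.06,-0.06,-0.06,-0.06,-0.06,-0.06,-0.06,-0.06,-0.06,-0.06]
  newtons: 30

```text
time: 1.1
position: [509.7, -152.5, 175.4]
orientation: [-3.141, 0.0, 1.512]
contact_force: [-0.1, -0.8, 0.7]
finger_gap: 49.7
grip_force: 0.0
```

Run:
```python
from h import *
state(); off([510,-152.3,88],86.4)
```

```text
t 1.1 p [ 509.7 -152.5  175.4] rpy [-180.     0.    86.7] F [-0.1 -0.8  0.7] M [-0.1  -0.16 -0.03] gap 49.7 grip 0.0
off [ 0.3  0.3 87.4] ang [-0.02  0.01  0.26]
```

>>> apply_moves:
  offset:
    - [0,0,20]
    - [0,0,45]
    - [0,0,65]
    - [0,0,80]
    - [0,0,87]
    - [0,0,87]
    - [0,0,87]
    - [0,0,87]
    - [0,0,87]
    - [0,0,87]
  angular:
    - [0,0,0]
    - [0,0,0]
    - [0,0,0]
    - [0,0,0]
    - [0,0,0]
    - [0,0,0]
    - [0,0,0]
    - [0,0,0]
    - [0,0,0]
    - [0,0,0]
  jaw: [-0.06,-0.06,-0.06,-0.06,-0.06,0.2,0.4,0.6,0.6,0.6]

```text
time: 2.1
position: [510.0, -154.5, 89.3]
orientation: [3.14, 0.0, 1.508]
contact_force: [0.4, 0.7, 0.5]
finger_gap: 20.3
grip_force: 30.0
```

Run:
```python
from h import *
s=state()
for n in("scene","top"):cv2.imwrite(f"pics/{n}1.png",r.camera(n)[:,:,::-1])
im=cv2.imread("pics/scene1.png")[180:310,220:350];im2=cv2.imread("pics/top1.png")[170:300,190:320]
cv2.imwrite("pics/crop1.png",cv2.resize(np.hstack([im,im2]),(800,400),interpolation=cv2.INTER_CUBIC))
# arc waypoints
c=np.array([0,35.]);y=-3.6
R=Ro.from_euler('xyz',s['orientation'])
for a in np.arange(-40,50,8.4):
    dy=55*np.sin(np.radians(a))+35.35; dz=55*np.cos(np.radians(a))-42.1
    w=Ro.from_euler('z',y,degrees=True).apply([0,dy,dz]); print(round(a,1),Ro.from_euler('xyz',[180,0,86.4],degrees=True).inv().apply(w).round(1))
```

```text
t 2.1 p [ 510.  -154.5   89.3] rpy [179.9   0.   86.4] F [0.4 0.7 0.5] M [-0.08 -0.2  -0.  ] gap 20.3 grip 30.00049889087677
-40.0 [-0.  0. -0.]
-31.6 [ 6.5  0.  -4.7]
-23.2 [13.7  0.  -8.5]
-14.8 [ 21.3   0.  -11.1]
-6.4 [ 29.2   0.  -12.6]
2.0 [ 37.3   0.  -12.9]
10.4 [ 45.3   0.  -12. ]
18.8 [ 53.1   0.  -10. ]
27.2 [60.5  0.  -6.8]
35.6 [67.4  0.  -2.6]
44.0 [73.6  0.   2.5]
```

View pics/crop1.png

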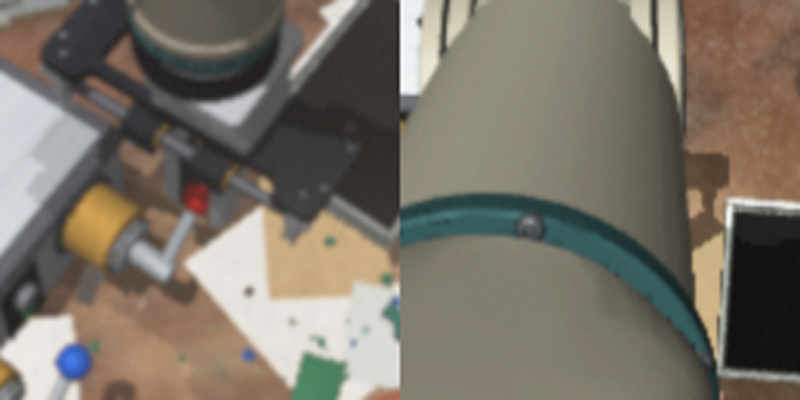

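The crop shows the fingers either side of the red ball at (195,198), but it protrudes to the left. The gap is 20.3 mm against a 22 mm ball and the TCP slid 2 mm to the right, so the grip is off-centre. I'll regrasp a little to the left.

>>> apply_moves:
  offset:
    - [0,0,0]
    - [0,0,0]
    - [2,0,0]
    - [4,0,0]
    - [4,0,0]
    - [4,0,0]
    - [4,0,0]
    - [4,0,0]
    - [4,0,0]
    - [4,0,0]
  angular:
    - [0,0,0]
    - [0,0,0]
    - [0,0,0]
    - [0,0,0]
    - [0,0,0]
    - [0,0,0]
    - [0,0,0]
    - [0,0,0]
    - [0,0,0]
    - [0,0,0]
  jaw: [0.3,0.3,0.3,0.3,0.3,0.6,0.6,0.6,0.6,0.6]

```text
time: 3.2
position: [509.9, -150.3, 88.7]
orientation: [3.141, -0.0, 1.508]
contact_force: [0.5, 0.5, -0.1]
finger_gap: 20.5
grip_force: 30.0
```

Run:
```python
from h import *
s=state()
```

```text
t 3.2 p [ 509.9 -150.3   88.7] rpy [180.   -0.   86.4] F [ 0.5  0.5 -0.1] M [ 0.07 -0.27 -0.02] gap 20.5 grip 29.99987930059433
```

>>> apply_moves:
  offset:
    - [3.2,0,-2.5]
    - [6.5,0,-4.7]
    - [10,0,-6.7]
    - [13.7,0,-8.5]
    - [17.5,0,-9.9]
    - [21.3,0,-11.1]
    - [25.2,0,-12]
    - [29.2,0,-12.6]
    - [33.3,0,-12.9]
    - [37.3,0,-12.9]
  angular:
    - [0,0,0]
    - [0,0,0]
    - [0,0,0]
    - [0,0,0]
    - [0,0,0]
    - [0,0,0]
    - [0,0,0]
    - [0,0,0]
    - [0,0,0]
    - [0,0,0]
  jaw: [0.6,0.6,0.6,0.6,0.6,0.6,0.6,0.6,0.6,0.6]

```text
time: 4.2
position: [509.5, -114.0, 102.1]
orientation: [-3.137, 0.002, 1.507]
contact_force: [-7.3, -3.9, 10.3]
finger_gap: 20.2
grip_force: 30.0
```

Run:
```python
from h import *
s=state()
im=r.camera("scene"); print(proj("scene",s['position']+[0,0,19]))
cv2.imwrite("pics/crop2.png",cv2.resize(im[180:310,200:330,::-1],(520,520),interpolation=cv2.INTER_CUBIC))
```

```text
t 4.2 p [ 509.5 -114.   102.1] rpy [-1.798e+02  1.000e-01  8.630e+01] F [-7.3 -3.9 10.3] M [-1.03  1.55  0.01] gap 20.2 grip 30.00171571969986
[[274.70223789 254.90401376]]
```

View pics/crop2.png

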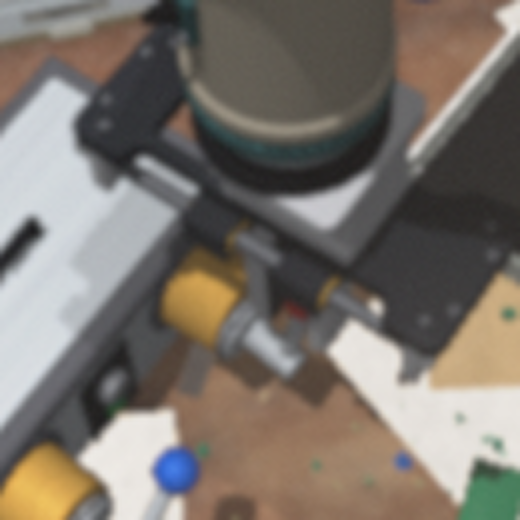

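The ball has followed to the top of its circle: it shows between the fingers at crop (295,308), where the hold point projects. I'll carry on to about 44° left and ease outward.

>>> apply_moves:
  offset:
    - [4,-0.5,-0.2]
    - [8,-1,0.2]
    - [11.9,-1.5,0.9]
    - [15.8,-1.5,1.9]
    - [19.6,-2,3.4]
    - [23.2,-2,5.1]
    - [26.7,-2.5,7.3]
    - [30.1,-3,9.3]
    - [33.3,-3,11.8]
    - [36.5,-3,14.5]
  angular:
    - [0,0,0]
    - [0,0,0]
    - [0,0,0]
    - [0,0,0]
    - [0,0,0]
    - [0,0,0]
    - [0,0,0]
    - [0,0,0]
    - [0,0,0]
    - [0,0,0]
  jaw: [0.6,0.6,0.6,0.6,0.6,0.6,0.6,0.6,0.6,0.6]

```text
time: 5.25
position: [511.1, -76.0, 86.8]
orientation: [-3.141, -0.0, 1.508]
contact_force: [-0.0, 0.8, 0.7]
finger_gap: 18.7
grip_force: 0.7
```

Run:
```python
from h import *
s=state()
im=r.camera("scene"); print(proj("scene",s['position']+[0,0,19]))
cv2.imwrite("pics/crop3.png",cv2.resize(im[180:310,200:330,::-1],(520,520),interpolation=cv2.INTER_CUBIC))
```

```text
t 5.25 p [511.1 -76.   86.8] rpy [-180.    -0.    86.4] F [-0.   0.8  0.7] M [0.18 0.21 0.02] gap 18.7 grip 0.7199589069932699
[[263.34074648 274.33351033]]
```

View pics/crop3.png

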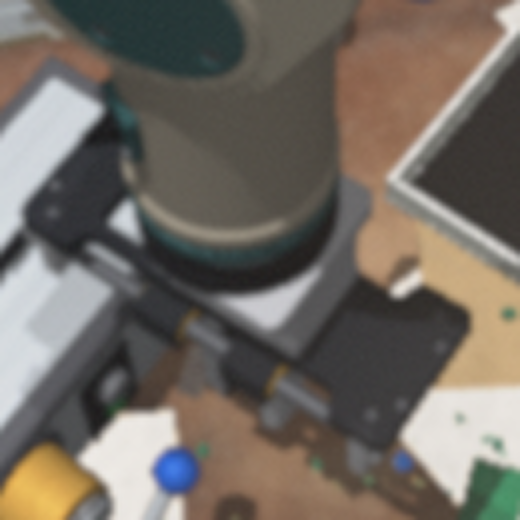

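The gripper is empty: the ball slipped out during the second half of the turn. The blue ball is unchanged at (177,470). I'll lift away and look.

>>> apply_moves:
  offset:
    - [0,0,-30]
    - [0,0,-70]
    - [0,0,-90]
    - [-30,0,-90]
    - [-70,0,-90]
    - [-110,0,-90]
    - [-150,0,-90]
    - [-190,0,-90]
    - [-220,0,-90]
    - [-220,0,-90]
  angular:
    - [0,0,0]
    - [0,0,0]
    - [0,0,0]
    - [0,0,0]
    - [0,0,0]
    - [0,0,0]
    - [0,0,0]
    - [0,0,0]
    - [0,0,0]
    - [0,0,0]
  jaw: [0.6,0.6,0.6,-0.06,-0.06,-0.06,-0.06,-0.06,-0.06,-0.06]

```text
time: 6.3
position: [496.1, -302.4, 176.8]
orientation: [3.141, 0.004, 1.5]
contact_force: [-0.5, 0.1, 0.9]
finger_gap: 49.7
grip_force: 0.0
```

Run:
```python
from h import *
s=state()
for n in("scene","top"):cv2.imwrite(f"pics/{n}4.png",r.camera(n)[:,:,::-1])
a=cv2.imread("pics/scene4.png");b=cv2.imread("pics/top4.png")
print(ball(a[:,:,::-1],'r'),ball(b[:,:,::-1],'r'),ball(a[:,:,::-1],'b'))
cv2.imwrite("pics/crop4.png",cv2.resize(np.hstack([a[180:310,200:330],b[160:290,160:290]]),(800,400),interpolation=cv2.INTER_CUBIC))
```

```text
t 6.3 p [ 496.1 -302.4  176.8] rpy [180.    0.2  85.9] F [-0.5  0.1  0.9] M [-0.06 -0.05  0.03] gap 49.7 grip 0.0
(array([291.35416667, 303.64583333]), np.int32(48)) (array([228.43103448, 271.12068966]), np.int32(58)) (array([243.38709677, 297.06451613]), np.int32(62))
```

View pics/crop4.png

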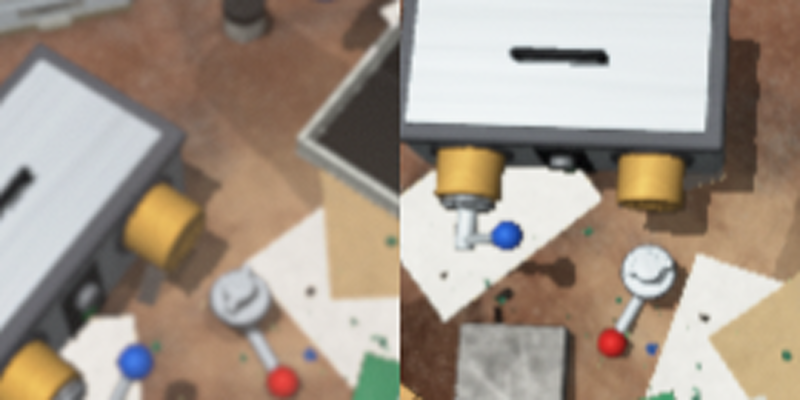

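The plug has come out of its port and stands on the worktop, nose up. Its ball is at crop (283,382) in the scene view and (612,343) in the top view; the flange is at (240,300) and (649,270). Blue is untouched. Now I'll locate it for a pick-up.

Run:
```python
from h import *
k=130/400
f=lambda u,v,o:(o[0]+u*k,o[1]+v*k)
S=(200,180);T=(160-400*k,160)
print("ball",tri((291.4,303.6),(228.4,271.1)),onz('top',[(228.6,271)],11),onz('scene',[(291.6,303.5)],11))
print("disc",tri(f(241,297,S),f(649,271,T)))
print("disc at z41",onz('top',[f(649,271,T)],41),onz('scene',[f(241,297,S)],41),'px',f(241,297,S),f(649,271,T))
```

```text
ball [[452.84101255 -82.39208619  11.62122967]] [[452.54091953 -82.8755693   11.        ]] [[453.26325001 -82.88273625  11.        ]]
disc [[ 501.74721554 -113.0545381    28.04493481]]
disc at z41 [[ 499.71273554 -114.16181222   41.        ]] [[ 499.16815706 -108.58524105   41.        ]] px (278.325, 276.525) (240.925, 248.075)
```

Run:
```python
from h import *
s=state(); off([499.5,-111.5,120],35)
```

```text
t 6.4 p [ 497.4 -296.5  176.8] rpy [180.   -0.   86.3] F [ 0.  -0.1  0.4] M [ 0.04 -0.07 -0.02] gap 49.9 grip 0.0
off [184.7  -9.8  56.9] ang [ 1.000e-02 -2.000e-02  5.132e+01]
```

>>> apply_moves:
  offset:
    - [30,-2,0]
    - [65,-4,0]
    - [100,-6,0]
    - [135,-8,0]
    - [165,-9,10]
    - [184.7,-9.8,25]
    - [184.7,-9.8,40]
    - [184.7,-9.8,57]
    - [184.7,-9.8,57]
    - [184.7,-9.8,57]
  angular:
    - [0,0,7]
    - [0,0,14]
    - [0,0,21]
    - [0,0,28]
    - [0,0,35]
    - [0,0,42]
    - [0,0,49]
    - [0,0,51.3]
    - [0,0,51.3]
    - [0,0,51.3]
  jaw: [-0.19,-0.19,-0.19,-0.19,-0.19,-0.19,-0.19,-0.19,-0.19,-0.19]

```text
time: 7.4
position: [499.3, -109.7, 120.3]
orientation: [-3.141, -0.0, 0.616]
contact_force: [-0.1, -0.1, 0.0]
finger_gap: 55.8
grip_force: 0.0
```

Run:
```python
from h import *
s=state(); off([499.5,-111.5,19],35)
```

```text
t 7.4 p [ 499.3 -109.7  120.3] rpy [-180.    -0.    35.3] F [-0.1 -0.1  0. ] M [ 0.01 -0.02  0.01] gap 55.8 grip 0.0
off [ -0.9   1.6 101.3] ang [-0.03 -0.01  0.29]
```

>>> apply_moves:
  offset:
    - [0,0.5,25]
    - [0,0.5,50]
    - [0,0.5,75]
    - [0,0.5,92]
    - [0,0.5,101]
    - [0,0.5,101]
    - [0,0.5,101]
    - [0,0.5,101]
    - [0,0.5,101]
    - [0,0.5,101]
  angular:
    - [0,0,0]
    - [0,0,0]
    - [0,0,0]
    - [0,0,0]
    - [0,0,0]
    - [0,0,0]
    - [0,0,0]
    - [0,0,0]
    - [0,0,0]
    - [0,0,0]
  jaw: [-0.19,-0.19,-0.19,-0.19,-0.19,0,0.2,0.6,0.6,0.6]
  newtons: 40

```text
time: 8.4
position: [500.7, -111.7, 20.0]
orientation: [3.14, -0.002, 0.613]
contact_force: [0.8, -0.6, 3.9]
finger_gap: 36.6
grip_force: 40.0
```

Run:
```python
from h import *
s=state()
```

```text
t 8.4 p [ 500.7 -111.7   20. ] rpy [ 1.799e+02 -1.000e-01  3.510e+01] F [ 0.8 -0.6  3.9] M [-0.04 -0.18 -0.01] gap 36.6 grip 40.00125288963318
```

>>> apply_moves:
  offset:
    - [0,0,-2]
    - [0,0,-5]
    - [0,0,-10]
    - [0,0,-16]
    - [0,0,-24]
    - [0,0,-32]
    - [0,0,-40]
    - [0,0,-48]
    - [0,0,-50]
    - [0,0,-50]
  angular:
    - [0,0,0]
    - [0,0,0]
    - [0,0,0]
    - [0,0,0]
    - [0,0,0]
    - [0,0,0]
    - [0,0,0]
    - [0,0,0]
    - [0,0,0]
    - [0,0,0]
  jaw: [0.6,0.6,0.6,0.6,0.6,0.6,0.6,0.6,0.6,0.6]

```text
time: 9.4
position: [499.8, -111.5, 69.6]
orientation: [3.141, -0.001, 0.613]
contact_force: [-0.3, 0.6, -2.3]
finger_gap: 36.6
grip_force: 40.0
```

Run:
```python
from h import *
s=state()
im=r.camera("scene"); print(proj("scene",s['position']+[0,0,19]),ball(im,'r'),ball(im,'b'))
q=ball(im,'r')[0]
for z in (11,40,60,80): print(z,onz('scene',[q],z).round(1))
cv2.imwrite("pics/crop5.png",cv2.resize(im[180:330,200:350,::-1],(500,500),interpolation=cv2.INTER_CUBIC))
```

```text
t 9.4 p [ 499.8 -111.5   69.6] rpy [180.   -0.   35.1] F [-0.3  0.6 -2.3] M [ 0.02 -0.04 -0.04] gap 36.6 grip 39.99948441982269Traceback (most recent call last):
  File "<stdin>", line 3, in <module>
  File "h.py", line 18, in ball
    i=1+np.argmax(s[1:,4]); return ce[i],s[i,4]
        ~~~~~~~~~^^^^^^^^^
    return _wrapfunc(a, 'argmax', axis=axis, out=out, **kwds)
    return bound(*args, **kwds)
ValueError: attempt to get argmax of an empty sequence
```

>>> apply_moves:
  offset:
    - [0,0,-15]
    - [-10,11,-30]
    - [-28,31,-30]
    - [-48,53,-30]
    - [-68,75,-30]
    - [-88,97,-30]
    - [-108,119,-30]
    - [-128,141,-30]
    - [-146,161,-30]
    - [-153,169,-30]
  angular:
    - [0,0,0]
    - [0,0,0]
    - [0,0,0]
    - [0,0,0]
    - [0,0,0]
    - [0,0,0]
    - [0,0,0]
    - [0,0,0]
    - [0,0,0]
    - [0,0,0]
  jaw: [0.6,0.6,0.6,0.6,0.6,0.6,0.6,0.6,0.6,0.6]

```text
time: 10.45
position: [470.1, -341.0, 98.5]
orientation: [3.141, 0.002, 0.609]
contact_force: [0.1, -0.3, -2.2]
finger_gap: 36.9
grip_force: 40.0
```

Run:
```python
from h import *
s=state()
im=r.camera("scene"); c=proj("scene",s['position']+[0,0,19])[0]; print(c)
u,v=c.astype(int)
cv2.imwrite("pics/crop6.png",cv2.resize(im[v-75:v+75,u-75:u+75,::-1],(500,500),interpolation=cv2.INTER_CUBIC))
try:
    q=ball(im,'r')[0]; print(q,[onz('scene',[q],z).round(1) for z in (60,75,90)])
except Exception: print('no red')
```

```text
t 10.45 p [ 470.1 -341.    98.5] rpy [1.80e+02 1.00e-01 3.49e+01] F [ 0.1 -0.3 -2.2] M [-0.06 -0.05 -0.02] gap 36.9 grip 39.9994432926178
[348.56792097 177.4858464 ]
[361.75       205.40909091] [array([[ 425.2, -330.8,   60. ]]), array([[ 423.4, -321.1,   75. ]]), array([[ 421.5, -311.5,   90. ]])]
```

View pics/crop6.png

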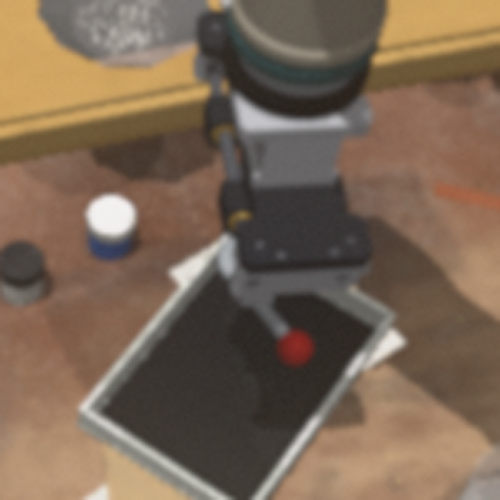

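The plug is held by its flange over the tray, ball at crop (295,348) well inside the walls. I'll set it down.

>>> apply_moves:
  offset:
    - [0,0,15]
    - [0,0,32]
    - [0,0,50]
    - [0,0,62]
    - [0,0,69]
    - [0,0,73]
    - [0,0,74]
    - [0,0,74]
    - [0,0,74]
    - [0,0,74]
  angular:
    - [0,0,0]
    - [0,0,0]
    - [0,0,0]
    - [0,0,0]
    - [0,0,0]
    - [0,0,0]
    - [0,0,0]
    - [0,0,0]
    - [0,0,0]
    - [0,0,0]
  jaw: [0.6,0.6,0.6,0.6,0.6,0.6,0.6,0.6,0.6,0.6]

```text
time: 11.5
position: [471.9, -338.0, 25.6]
orientation: [3.141, -0.0, 0.613]
contact_force: [-0.0, -0.5, -1.5]
finger_gap: 36.5
grip_force: 40.0
```

>>> apply_moves:
  offset:
    - [0,0,0]
    - [0,0,0]
    - [0,0,0]
    - [0,0,0]
    - [0,0,-10]
    - [0,0,-30]
    - [0,0,-60]
    - [0,0,-100]
    - [0,0,-140]
    - [0,0,-140]
  angular:
    - [0,0,0]
    - [0,0,0]
    - [0,0,0]
    - [0,0,0]
    - [0,0,0]
    - [0,0,0]
    - [0,0,0]
    - [0,0,0]
    - [0,0,0]
    - [0,0,0]
  jaw: [0.15,0,-0.19,-0.19,-0.19,-0.19,-0.19,-0.19,-0.19,-0.19]

```text
time: 12.5
position: [474.9, -340.0, 171.3]
orientation: [3.131, -0.004, 0.613]
contact_force: [0.5, -0.1, -0.4]
finger_gap: 56.0
grip_force: 0.0
```

Run:
```python
from h import *
s=state()
im=r.camera("scene")
cv2.imwrite("pics/crop7.png",cv2.resize(im[130:330,200:430,::-1],(690,600),interpolation=cv2.INTER_CUBIC))
q=ball(im,'r')[0]; print(q,onz('scene',[q],16).round(1),ball(im,'b'))
```

```text
t 12.5 p [ 474.9 -340.   171.3] rpy [179.4  -0.2  35.1] F [ 0.5 -0.1 -0.4] M [-0.04 -0.01  0.04] gap 56.0 grip 0.0
[354.41176471 224.35294118] [[ 423.6 -306.6   16. ]] (array([243.38709677, 297.06451613]), np.int32(62))
```

View pics/crop7.png

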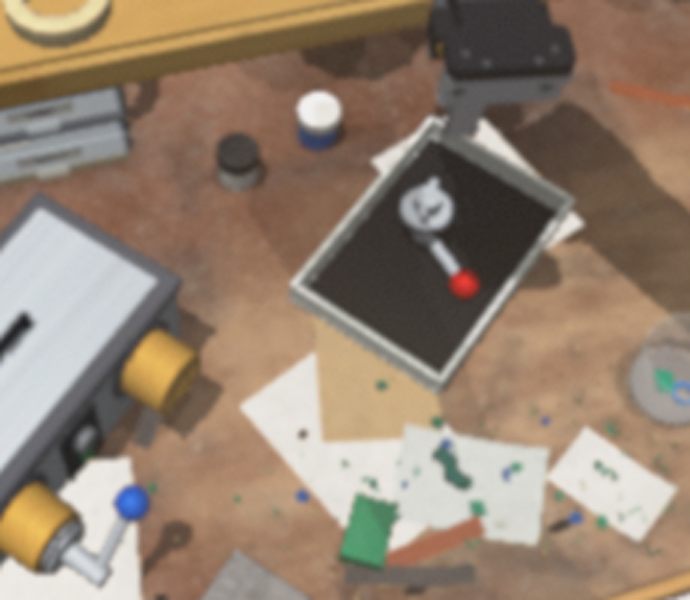

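The red plug rests in the tray: its ball is at crop (464,284) and its flange at (427,207), both inside the walls. The blue ball hasn't moved and the gripper is clear. I'll settle for a second, then hand in.

>>> apply_moves:
  offset:
    - [0,0,0]
    - [0,0,0]
    - [0,0,0]
    - [0,0,0]
    - [0,0,0]
    - [0,0,0]
    - [0,0,0]
    - [0,0,0]
    - [0,0,0]
    - [0,0,0]
  angular:
    - [0,0,0]
    - [0,0,0]
    - [0,0,0]
    - [0,0,0]
    - [0,0,0]
    - [0,0,0]
    - [0,0,0]
    - [0,0,0]
    - [0,0,0]
    - [0,0,0]
  jaw: [-0.19,-0.19,-0.19,-0.19,-0.19,-0.19,-0.19,-0.19,-0.19,-0.19]

```text
time: 13.55
position: [471.6, -337.7, 165.1]
orientation: [3.141, -0.0, 0.613]
contact_force: [-0.6, 0.5, 0.2]
finger_gap: 55.9
grip_force: 0.0
```

```bash
python3 -c "
from rig import r
print(r.hand_in())"
```

```text
the job is handed in; nothing more can be done
None
```

I handed the job in with the red plug at rest in the tray and the blue plug unmoved, but the red plug slipped my grip near the end of the turn and dropped onto the bench instead of being drawn straight out, so I picked it up by the flange; no verdict came back, and I did not directly see the two on-the-way steps being met.

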